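# Rock open two polish tins with a fingertip

## Robot

A 7-joint arm with a two-finger parallel gripper is mounted at the origin on the work surface. World frame = base frame: x ahead of the robot, y to its left, z up, the work surface at z = 0. Lengths are in m, angles in rad, forces in N, time in s.
With the tool pointing down it reaches from about 0.35 to 0.9 m from the base axis. Payload 8.1 kg.
Tool frame: the origin (TCP) lies between the finger pads; the fingertips stand r.finger_overhang ahead of it and the grasp point (between the pads) lies 3 mm ahead of it (r.finger_overhang is the distance from the TCP to the fingertips, in m); z points along the fingers, x is the direction in which the jaws open and shut, and the axes are right-handed (so a half turn about z gives the same grasp; the last joint's range is limited). The gripper opens to 92 mm and grips with 3 to 60 N. Pads are 19 mm wide; open, the fingers measure 130 mm over their backs; the gripper's body (75 mm by 190 mm) begins 47 mm behind the grasp point.
Start: joints at [-1.25, 0.434, 0.025, 1.573, -0.012, 1.134, -0.075], TCP at [0.257, 0.57, 0.249] pointing down, gripper open.
Joint ranges: [-2.62, 2.62], [-0.44, 2.09], [-1.27, 1.32], [0.08, 2.57], [-1.32, 4.46], [0.12, 2], [-2.74, 2.74]. Speed limits (rad/s): [2.22, 2.22, 3.01, 3.01, 3.14, 3.14, 3.14].

## Interface

Orientations are given as a unit quaternion [x, y, z, w].
In Python, from rig import observe, grab_frame, r gives the robot as it stands. The module is installed in compiled form; this text tells all that it offers.
- The arm moves only by the shell command python3 -m pendant 'ROWS' [FORCE]. ROWS is JSON, a list of rows, each a list of 7 numbers: the shift along the tool's x, y, z in m, then the turn, a rotation vector about the tool's x, y, z in degrees, then the closure in counts, from 0 (fully open) to 255 (shut). A call has 1 to 10 rows; each row is the pose to reach, as a shift and turn from the pose commanded when the call began, along the tool's axes at that moment; what a row does not reach only later rows make up. A row lasts 1/8 s, in which the tool goes at most 62.5 mm and 10.7 degrees, less where a joint would pass 70% of its speed; a pose out of reach is approached as far as the arm can. A call with a gripper value outside its range is refused whole. The fingers move at their own pace and stop on an object; FORCE is the grip in N (left out, the last holds). Time passes only in rows, so rows that repeat a pose let the fingers close. It gives the time, the measured TCP pose, the force and the opening at its end, in the units of the state.
- observe(): the state, without advancing time (a new reading comes with each control period).
- grab_frame(name): name is "scene" or "top"; returns a dict with "image" (420x560x3 uint8, red, green, blue), "vfov" (degrees; the focal length in pixels is half the picture's height over the tangent of half this angle, whatever the lens; pixels are square), "cx", "cy" (the principal point, pixels), "T" (4x4, takes a point from camera to world coordinates). Camera axes: x right, y up, looking along -z (the intrinsics and any distortion apply to the point x, -y, -z); pixel columns grow to the right and rows downward; lengths in m; the calibration is good to about 2 mm. A picture is of the moment at which its call begins. There is no depth.
- r.close_job(): hands the job in, once; it reports no verdict.
The state is a dict: "time_s": time; "joints": joint angles; "joint_vel": joint speeds; "joint_torque": joint torques, N m; "ee_pos": TCP position; "eef_rot": TCP orientation; "ft_force": force on the tool from outside, world axes, zero at the start; "moment": the same for the moment, N m; "grip_width": finger opening in m.
Only numpy, scipy, OpenCV 4.12 (cv2) and the standard library are available. Lean on these libraries where they do the work, as an engineer would, in place of code of your own. Each camera call takes 0.05 s, during which the arm holds its last target.

## Task

The oxblood shoe is ready for its polish. Four flat polish tins stand on the stall's bench: with the fingertips, press gently down on the brass stud of the oxblood-red tin until its lid has rocked well open, then do the same to the off-white tin, and withdraw. Do not lift or shift any tin, leave the lids of the black and the tan tin as they are (the tan one is already open), and leave the shoe, the brushes, the jar and the bottle alone.

Things in the scene. Friction and masses are not known exactly. Their poses are not given: they have to be found in the camera images.
- oxblood_tin: Round flat shoe-polish tin whose lid is dark oxblood-red, standing loose on the table: 80 mm across, bare-metal wall 2.5 mm thick with a band of the lid's colour, rim 30 mm above the table, 0.2 kg. Origin at the centre of its underside, z up; -x points from the centre towards the stud.
- oxblood_stud (a point): Top of the round brass stud on the dark oxblood-red lid. The stud is a dome 13 mm across, 9 mm tall above the lid, 26 mm from the tin's centre (towards the tin's -x); with the lid closed its top is 39 mm above the table (9 mm above the rim). It moves with the lid.
- oxblood_lid (a joint): Tilt of the dark oxblood-red lid (rad): 0 closed and level with the rim, 0.30 fully open at its stop. The disc rocks about a level pivot along the tin's y, 6 mm beyond the centre seen from the stud, 32 mm from the stud: pressing the stud down raises the far side. 3 to 5 N moves it; 5 mm down at the stud gives 0.16 rad, 9 to 10 mm the stop. It stays where left. Starts closed.
- white_tin: Round flat shoe-polish tin whose lid is off-white, standing loose on the table: 80 mm across, bare-metal wall 2.5 mm thick with a band of the lid's colour, rim 30 mm above the table, 0.2 kg. Origin at the centre of its underside, z up; -x points from the centre towards the stud.
- white_stud (a point): Top of the round brass stud on the off-white lid. The stud is a dome 13 mm across, 9 mm tall above the lid, 26 mm from the tin's centre (towards the tin's -x); with the lid closed its top is 39 mm above the table (9 mm above the rim). It moves with the lid.
- white_lid (a joint): Tilt of the off-white lid (rad): 0 closed and level with the rim, 0.30 fully open at its stop. The disc rocks about a level pivot along the tin's y, 6 mm beyond the centre seen from the stud, 32 mm from the stud: pressing the stud down raises the far side. 3 to 5 N moves it; 5 mm down at the stud gives 0.16 rad, 9 to 10 mm the stop. It stays where left. Starts closed.
- tan_tin: Round flat shoe-polish tin whose lid is light brown, tan, standing loose on the table: 80 mm across, bare-metal wall 2.5 mm thick with a band of the lid's colour, rim 30 mm above the table, 0.2 kg. Origin at the centre of its underside, z up; -x points from the centre towards the stud.
- tan_stud (a point): Top of the round brass stud on the light brown, tan lid. The stud is a dome 13 mm across, 9 mm tall above the lid, 26 mm from the tin's centre (towards the tin's -x); with the lid closed its top is 39 mm above the table (9 mm above the rim). It moves with the lid.
- tan_lid (a joint): Tilt of the light brown, tan lid (rad): 0 closed and level with the rim, 0.30 fully open at its stop. The disc rocks about a level pivot along the tin's y, 6 mm beyond the centre seen from the stud, 32 mm from the stud: pressing the stud down raises the far side. 3 to 5 N moves it; 5 mm down at the stud gives 0.16 rad, 9 to 10 mm the stop. It stays where left. Starts partly open.
- black_tin: Round flat shoe-polish tin whose lid is black, standing loose on the table: 80 mm across, bare-metal wall 2.5 mm thick with a band of the lid's colour, rim 30 mm above the table, 0.2 kg. Origin at the centre of its underside, z up; -x points from the centre towards the stud.
- black_stud (a point): Top of the round brass stud on the black lid. The stud is a dome 13 mm across, 9 mm tall above the lid, 26 mm from the tin's centre (towards the tin's -x); with the lid closed its top is 39 mm above the table (9 mm above the rim). It moves with the lid.
- black_lid (a joint): Tilt of the black lid (rad): 0 closed and level with the rim, 0.30 fully open at its stop. The disc rocks about a level pivot along the tin's y, 6 mm beyond the centre seen from the stud, 32 mm from the stud: pressing the stud down raises the far side. 3 to 5 N moves it; 5 mm down at the stud gives 0.16 rad, 9 to 10 mm the stop. It stays where left. Starts closed.
- shoe: Oxblood lace-up shoe on a wooden shoe tree, 285 mm long, 100 mm wide, 110 mm high, loose; toe along its +x. Origin under its middle. To be left alone.
- brush: Wooden horsehair brush, 170 x 60 mm, 48 mm high, lying bristles down, long side along its x. Origin under its centre. To be left alone.
- cream_jar: Amber glass jar with a black cap, 52 mm across, 55 mm high. Origin under its centre. To be left alone.
- cleaner: White plastic bottle with a black cap, 48 mm across, 130 mm high. Origin under its centre. To be left alone.
- dauber: Small round brush standing on its bristles with its wooden handle up, 36 mm across, 66 mm high. Origin under its centre. To be left alone.
Things that resemble listed ones, but are neither listed nor needed, are in the scene too. What is meant by the tan_tin is not purple, and is the larger of those in its own colour. Several things look just like the white_tin: the one meant starts farthest to the robot's right.

How it is judged:
On the way, in this order (a step that is already met when the one before it is completed fails the run):
1. the oxblood tin's lid is rocked open (over 0.14 rad) while the white one is still closed (value of joint oxblood_lid above 0.14 rad and value of joint white_lid below 0.07 rad), for 0.2 s.
2. the white tin's lid is rocked open too (over 0.14 rad) (value of joint each of oxblood_lid, white_lid above 0.14 rad), for 0.2 s.
At the end, for the whole second after the job is handed in: Oxblood and white lids open by over 0.14 rad (about half way), black lid under 0.05 rad, tan lid over 0.14 rad; all tins level within 0.1 rad and at rest; tins, shoe, brush, jar, bottle and dauber within 20 mm of where they began (all of step 2 and value of joint black_lid below 0.05 rad and value of joint tan_lid above 0.14 rad and distance of each of oxblood_tin, white_tin, tan_tin, black_tin, shoe, brush, cream_jar, cleaner, dauber from where it was at the start of the episode below 0.02 m and angle between each of oxblood_tin, white_tin, tan_tin, black_tin's own z axis and vertical below 0.1 rad and linear speed of each of oxblood_tin, white_tin, tan_tin, black_tin below 0.01 m/s); the robot touches nothing.
It fails at once if a tin is lifted (its underside centre more than 8 mm up) or tipped by more than 0.2 rad (height (world z) of any of oxblood_tin, white_tin, tan_tin, black_tin above 0.008 m or angle between any of oxblood_tin, white_tin, tan_tin, black_tin's own z axis and vertical above 0.2 rad).
It fails at once if a tin is shifted by more than 20 mm (distance of any of oxblood_tin, white_tin, tan_tin, black_tin from where it was at the start of the episode above 0.02 m).
It fails at once if the black lid is opened (over 0.05 rad), the tan lid is closed below 0.14 rad, or the black or tan tin is pressed with more than 2 N (value of joint black_lid above 0.05 rad or value of joint tan_lid below 0.14 rad or contact force between the fingers and tan_tin above 2 N or contact force between the fingers and black_tin above 2 N).
It fails at once if the oxblood or white tin is pressed with more than 25 N (contact force between the fingers and oxblood_tin above 25 N or contact force between the fingers and white_tin above 25 N).
It fails at once if the shoe, brush, jar, bottle or dauber is moved by more than 20 mm (distance of any of shoe, brush, cream_jar, cleaner, dauber from where it was at the start of the episode above 0.02 m).
It also fails if it takes over 48 s, if anything falls off the work surface, if the arm or the gripper's body presses on something with over 40 N, if the wrist force passes 120 N, or if a joint passes its speed limit or range.

## Working session

There is one attempt and no reset: what is moved stays moved. The work goes in short steps, Python scripts to look and compute and a shell command to move; the robot and the scene stay as the last step left them, time stands still between calls to the robot, and variables do not carry over. Pictures are saved under pics/ and viewed, and the job is handed in when it is done.

```bash
mkdir -p pics; python3 - <<'E'
from rig import observe, grab_frame, r
import cv2
s=observe(); print({k:s[k] for k in('time_s','ee_pos','eef_rot','ft_force','grip_width')}, r.finger_overhang)
for n in('scene','top'):
    f=grab_frame(n); print(n,f['vfov'],f['cx'],f['cy'],f['T'],[k for k in f])
    cv2.imwrite(f'pics/{n}0.png',f['image'][:,:,::-1])
E
```

```text
{'time_s': 0.0, 'ee_pos': array([0.25685295, 0.5692711 , 0.24795619]), 'eef_rot': array([ 8.40009419e-01,  5.42571255e-01, -6.13154849e-04,  4.82077209e-04]), 'ft_force': array([-0.06440059, -0.30535778, -0.52991924]), 'grip_width': 0.09164243627469147} 0.022
scene 44.610464748171786 277.2222700849035 201.81488857211758 [[ 0.10114582 -0.7547017   0.6482244   1.32093274]
 [ 0.99471205  0.08838508 -0.05230687 -0.01005953]
 [-0.01781728  0.65008724  0.75965066  0.9321782 ]
 [ 0.          0.          0.          1.        ]] ['image', 'vfov', 'cx', 'cy', 'T']
top 53.659349696282916 276.33169709080033 209.47374191168046 [[-0.016127    0.99176469 -0.127054    0.4658677 ]
 [-0.99940074 -0.0198812  -0.02833547  0.05054731]
 [-0.0306281   0.12652089  0.99149099  1.04581603]
 [ 0.          0.          0.          1.        ]] ['image', 'vfov', 'cx', 'cy', 'T']
```

View pics/scene0.png

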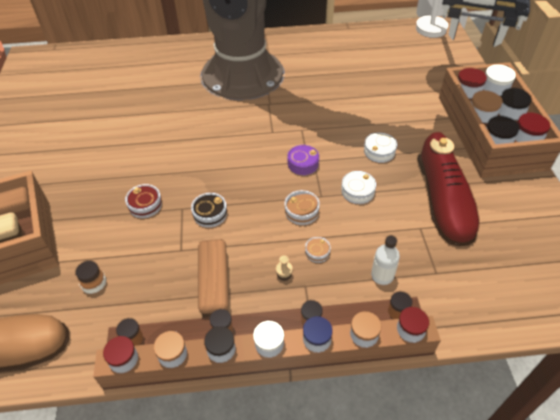

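View pics/top0.png

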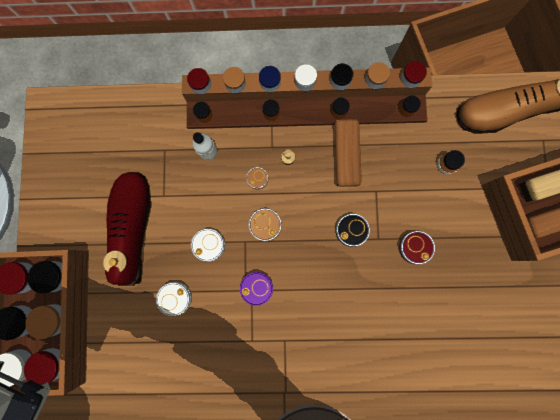

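The top view shows the oxblood tin at (417,247) with its stud near (425,257), black at (352,230) and tan at (265,225). The white tins are at (207,245) and (173,298). Right in the image is the robot's right, so the white one meant is at (207,245), with its stud near (199,252). Next I'll zoom in and measure.

```bash
cat > h.py <<'E'
import numpy as np, cv2
def ray(f,u,v):
    h=f['image'].shape[0]; F=h/2/np.tan(np.radians(f['vfov'])/2)
    d=np.array([(u-f['cx'])/F,-(v-f['cy'])/F,-1]); T=f['T']
    return T[:3,3],T[:3,:3]@d
def onz(f,u,v,z):
    o,d=ray(f,u,v); return o+d*(z-o[2])/d[2]
def proj(f,p):
    h=f['image'].shape[0]; F=h/2/np.tan(np.radians(f['vfov'])/2)
    T=f['T']; c=T[:3,:3].T@(np.array(p)-T[:3,3]); return f['cx']+F*c[0]/-c[2], f['cy']-F*c[1]/-c[2]
E
python3 - <<'E'
from h import *; import cv2
from rig import grab_frame
for n,rois in(('top',[(417,247),(207,245)]),('scene',[(144,200),(358,187)])):
    f=grab_frame(n); im=f['image']
    big=[]
    for u,v in rois:
        c=im[v-30:v+30,u-30:u+30,::-1]; big.append(cv2.resize(c,None,fx=6,fy=6,interpolation=cv2.INTER_NEAREST))
    cv2.imwrite(f'pics/z_{n}.png',np.hstack(big))
    hsv=cv2.cvtColor(im,cv2.COLOR_RGB2HSV)
    for u,v in rois:
        print(n,u,v,onz(f,u,v,.03))
E
```

```text
top 417 247 [ 0.49789915 -0.25868295  0.03      ]
top 207 245 [0.51159192 0.25114551 0.03      ]
scene 144 200 [ 0.50922959 -0.25727079  0.03      ]
scene 358 187 [0.52738579 0.24692853 0.03      ]
```

View pics/z_top.png

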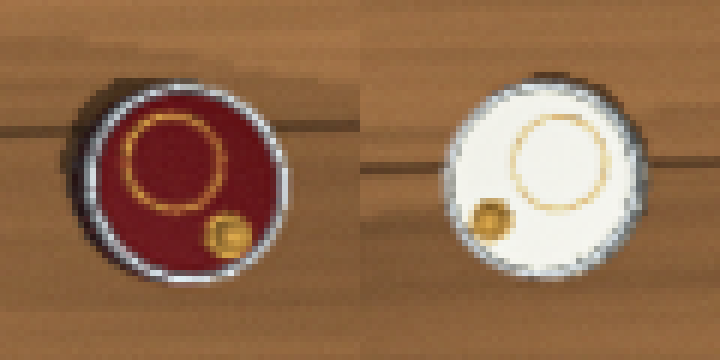

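View pics/z_scene.png

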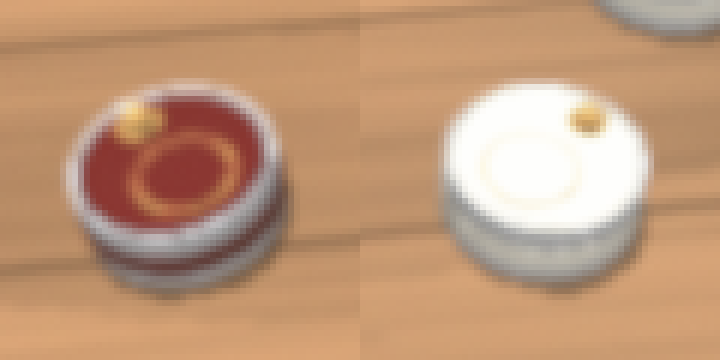

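The crops show the brass studs. In the top view the oxblood stud is about (424.7,256) and the white about (198.5,251.2). In the scene view they are (136.7,189.3) and (365.3,176.3). Now a check across the two views.

```bash
python3 - <<'E'
from h import *
from rig import grab_frame
t=grab_frame('top'); s=grab_frame('scene')
def tri(a,b):
    o1,d1=ray(t,*a);o2,d2=ray(s,*b)
    k=np.linalg.lstsq(np.c_[d1,-d2],o2-o1,rcond=None)[0]
    p,q=o1+k[0]*d1,o2+k[1]*d2
    return (p+q)/2,np.linalg.norm(p-q)
for n,c,a,b in(('ox',(417-30+186/6-.5,247-30+183/6-.5),(424.7,256),(136.7,189.3)),('wh',(207-30+(544-360)/6-.5,245-30+178/6-.5),(198.5,251.2),(365.3,176.3))):
    print(n,'tri',tri(a,b),'top',onz(t,*a,.035)[:2],'scene',onz(s,*b,.035)[:2])
    C=onz(t,*c,.03)[:2]; S=onz(t,*a,.035)[:2]; d=S-C
    print(' rim ctr',C,'dist',np.linalg.norm(d),'pred stud',C+d/np.linalg.norm(d)*.026,'ang',np.degrees(np.arctan2(d[1],d[0])))
for n,u,v in(('tan',265,225),('black',352,230),('white2',173,298),('purple',256,288),('small',257,178),('jar?',288,156),('bottle',204,146)): print(n,onz(t,u,v,.03)[:2])
# rim diameters at 0.03 (distortion/scale check)
print(np.linalg.norm(onz(t,400.7,247,.03)-onz(t,435.0,247,.03)))
from rig import observe
# gripper check in scene
from scipy.spatial.transform import Rotation as R
o=observe();print(R.from_quat(o['eef_rot']).as_matrix()); print(o['time_s'])
E
```

```text
ox tri (array([ 0.47597158, -0.27545534,  0.03295949]), np.float64(0.0012206377941160963)) top [ 0.47596486 -0.27415903] scene [ 0.47769863 -0.27548775]
 rim ctr [ 0.49787852 -0.25987817] dist 0.026156290270743558 pred stud [ 0.4760958 -0.2740737] ang -146.90819923988533
wh tri (array([0.49671376, 0.27127029, 0.03170301]), np.float64(0.0007224579098641753)) top [0.49665061 0.27091948] scene [0.49976754 0.26986633]
 rim ctr [0.51362462 0.25074471] dist 0.026365480357869727 pred stud [0.4968859  0.27063982] ang 130.0755181302288
tan [0.55813025 0.10805901]
black [ 0.54188664 -0.10417494]
white2 [0.38507968 0.33323124]
purple [0.40602621 0.13173415]
small [0.67616983 0.12655268]
jar? [0.73055984 0.04814173]
bottle [0.76161611 0.26005719]
0.08199709993326512
[[ 4.11377878e-01  9.11464877e-01 -1.40122563e-04]
 [ 9.11464774e-01 -4.11377898e-01 -4.37032470e-04]
 [-4.55983072e-04  5.20687104e-05 -9.99999895e-01]]
0.3
```

```bash
python3 -m pendant '[[-0.3,0.35,0,0,0,0,255],[-0.3,0.35,0,0,0,0,255],[-0.3,0.35,0,0,0,0,255],[-0.3,0.35,0,0,0,0,255],[-0.3,0.35,0,0,0,0,255],[-0.3,0.35,0,0,0,0,255],[-0.3,0.35,0,0,0,0,255],[-0.3,0.35,0,0,0,0,255],[-0.3,0.35,0,0,0,0,255]]' 10
cat > d.py <<'E'
# prints tool-axis shift from current measured pose to a world target
import sys,numpy as np
from rig import observe
from scipy.spatial.transform import Rotation as R
o=observe(); M=R.from_quat(o['eef_rot']).as_matrix()
print(o['time_s'],o['ee_pos'].round(4),o['ft_force'].round(2),round(o['grip_width'],4))
print('shift',(M.T@(np.array(list(map(float,sys.argv[1:4])))-o['ee_pos'])).round(4))
E
python3 d.py 0.476 -0.2745 0.10
```

```text
time_s: 1.42
ee_pos: [0.4534, 0.1503, 0.2489]
eef_rot: [0.841, 0.541, 0.0, 0.0]
ft_force: [-0.7, 1.2, -0.8]
grip_width: 0.0064
1.425 [0.4534 0.1503 0.2489] [-0.75  1.25 -0.78] 0.0064
shift [-0.3771  0.1968  0.149 ]
```

```bash
python3 -m pendant '[[-0.377,0.197,0,0,0,0,255],[-0.377,0.197,0,0,0,0,255],[-0.377,0.197,0,0,0,0,255],[-0.377,0.197,0,0,0,0,255],[-0.377,0.197,0,0,0,0,255],[-0.377,0.197,0,0,0,0,255],[-0.377,0.197,0,0,0,0,255],[-0.377,0.197,0.06,0,0,0,255],[-0.377,0.197,0.12,0,0,0,255],[-0.377,0.197,0.149,0,0,0,255]]'
python3 -m pendant '[[0,0,0,0,0,0,255],[0,0,0,0,0,0,255],[0,0,0,0,0,0,255]]'
python3 d.py 0.476 -0.2745 0.066
python3 - <<'E'
from h import *
from rig import grab_frame
for n,(u,v) in(('top',(417,247)),('scene',(144,200))):
    f=grab_frame(n);c=f['image'][v-50:v+50,u-50:u+50,::-1];cv2.imwrite(f'pics/a_{n}.png',cv2.resize(c,None,fx=4,fy=4))
a=[cv2.imread(f'pics/a_{n}.png') for n in('top','scene')];cv2.imwrite('pics/a.png',np.hstack(a))
E
```

```text
time_s: 2.68
ee_pos: [0.4765, -0.2698, 0.0965]
eef_rot: [0.84, 0.543, -0.001, -0.002]
ft_force: [-0.5, 0.5, 0.3]
grip_width: 0.0004
time_s: 3.05
ee_pos: [0.4784, -0.2725, 0.1013]
eef_rot: [0.84, 0.543, 0.001, 0.001]
ft_force: [0.3, 1.1, -0.5]
grip_width: 0.0007
3.05 [ 0.4784 -0.2725  0.1013] [ 0.28  1.06 -0.48] 0.0007
shift [-0.0028 -0.0015  0.0353]
```

View pics/a.png

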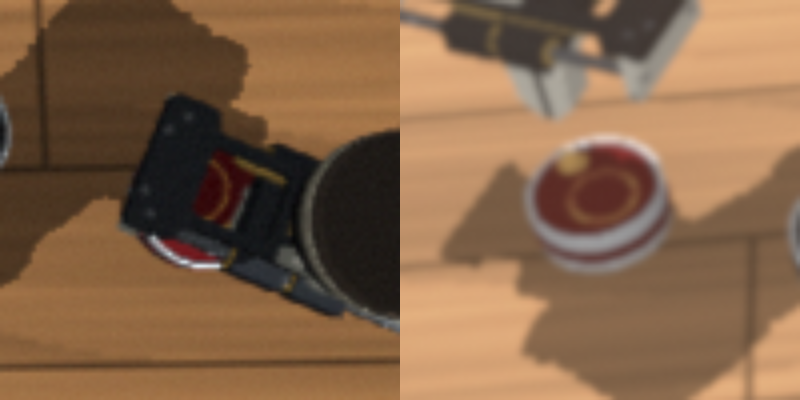

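```bash
python3 - <<'E'
from h import *
from rig import grab_frame,observe
f=grab_frame('scene');o=observe();M=o['ee_pos']
c=f['image'][90:230,90:250,::-1];cv2.imwrite('pics/b.png',cv2.resize(c,None,fx=4.2,fy=4.2,interpolation=cv2.INTER_CUBIC))
u,v=proj(f,M-[0,0,.022]);print('tip proj in crop',(u-90)*4.2,(v-90)*4.2, observe()['grip_width'],observe()['ee_pos'])
E
```

```text
tip proj in crop 183.63038752802095 363.49285401875363 0.00035966731548455193 [ 0.47783933 -0.27246888  0.10077091]
```

View pics/b.png

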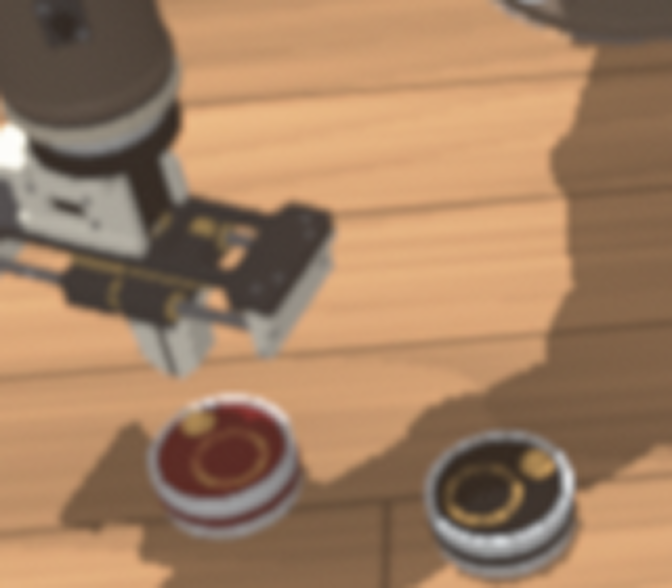

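The fingers are shut, with tips near crop (178,372) against a predicted (184,363). The dark block to the right is the gripper body's end. Descending to just above the stud.

```bash
python3 -m pendant '[[-0.0025,-0.001,0.012,0,0,0,255],[-0.0025,-0.001,0.024,0,0,0,255],[-0.0025,-0.001,0.034,0,0,0,255],[-0.0025,-0.001,0.034,0,0,0,255],[-0.0025,-0.001,0.034,0,0,0,255]]'; python3 d.py 0.476 -0.2745 0.054
python3 -m pendant '[[0,0,0.001,0,0,0,255],[0,0,0.002,0,0,0,255],[0,0,0.003,0,0,0,255],[0,0,0.004,0,0,0,255],[0,0,0.005,0,0,0,255],[0,0,0.006,0,0,0,255]]'; python3 d.py 0.476 -0.2745 0.054
```

```text
time_s: 3.82
ee_pos: [0.4752, -0.2743, 0.0657]
eef_rot: [0.84, 0.542, -0.0, -0.0]
ft_force: [0.1, 0.1, 0.1]
grip_width: 0.0003
3.825 [ 0.4752 -0.2743  0.0657] [0.12 0.13 0.11] 0.0003
shift [0.0002 0.0008 0.0117]
time_s: 4.58
ee_pos: [0.4751, -0.2744, 0.0598]
eef_rot: [0.84, 0.542, -0.0, 0.0]
ft_force: [-1.4, -0.4, 2.9]
grip_width: 0.0005
4.575 [ 0.4751 -0.2744  0.0598] [-1.39 -0.44  2.89] 0.0005
shift [0.0002 0.0008 0.0058]
```

Contact is at TCP z of about 0.060 with 2.9 N. Pressing on slowly.

```bash
python3 -m pendant '[[0,0,0.001,0,0,0,255],[0,0,0.002,0,0,0,255],[0,0,0.003,0,0,0,255],[0,0,0.004,0,0,0,255]]'; python3 d.py 0.476 -0.2745 0.054
python3 -m pendant '[[0,0,0.001,0,0,0,255],[0,0,0.002,0,0,0,255],[0,0,0.0025,0,0,0,255],[0,0,0.0025,0,0,0,255]]'; python3 d.py 0.476 -0.2745 0.054
```

```text
time_s: 5.08
ee_pos: [0.4752, -0.2743, 0.0557]
eef_rot: [0.84, 0.542, -0.0, 0.0]
ft_force: [-2.0, -2.0, 1.6]
grip_width: 0.0003
5.075 [ 0.4752 -0.2743  0.0557] [-2.02 -2.01  1.62] 0.0003
shift [0.0002 0.0008 0.0017]
time_s: 5.58
ee_pos: [0.4753, -0.2742, 0.0532]
eef_rot: [0.84, 0.543, 0.0, 0.0]
ft_force: [-1.0, -0.8, 1.9]
grip_width: 0.0007
5.575 [ 0.4753 -0.2742  0.0532] [-0.98 -0.81  1.93] 0.0007
shift [-0.      0.0007 -0.0008]
```

```bash
python3 -m pendant '[[0,0,-0.01,0,0,0,255],[0,0,-0.04,0,0,0,255],[0,0,-0.1,0,0,0,255],[0.06,0,-0.15,0,0,0,255],[0.12,0,-0.15,0,0,0,255],[0.18,0,-0.15,0,0,0,255],[0.24,0,-0.15,0,0,0,255],[0.24,0,-0.15,0,0,0,255]]'
python3 - <<'E'
from h import *
from rig import grab_frame
a=[]
for n,(u,v) in(('top',(417,247)),('scene',(144,200))):
    f=grab_frame(n);c=f['image'][v-30:v+30,u-30:u+30,::-1];a.append(cv2.resize(c,None,fx=6,fy=6,interpolation=cv2.INTER_NEAREST))
cv2.imwrite('pics/c.png',np.hstack(a))
t=grab_frame('top')
for u,v in((128,180),(150,225),(145,270),(150,200)): print(onz(t,u,v,.06)[:2])
E
python3 d.py 0.497 0.2708 0.20
```

```text
time_s: 6.58
ee_pos: [0.5757, -0.0487, 0.2034]
eef_rot: [0.838, 0.546, 0.001, -0.001]
ft_force: [-0.2, -0.2, -0.3]
grip_width: 0.0005
[0.67206665 0.4401465 ]
[0.56063703 0.3833478 ]
[0.45362468 0.39289343]
[0.62148936 0.38473167]
6.725 [ 0.5737 -0.0559  0.2035] [-0.07 -0.81  0.42] 0.0007
shift [ 0.2663 -0.2042  0.0034]
```

View pics/c.png

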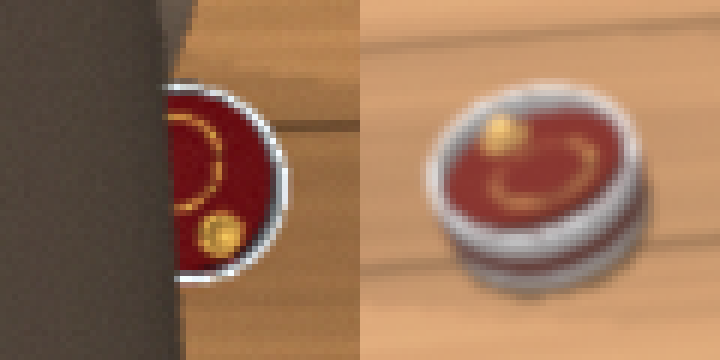

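The lid has sunk at the stud: the stud sits below the rim at scene-crop (503,133), and the tin's outline hasn't moved. Next is the white tin, with the gripper turned so its body stays clear of the shoe (edge at y≈0.38).

```bash
python3 -m pendant '[[0.266,-0.204,0,0,0,10,255],[0.266,-0.204,0,0,0,20,255],[0.266,-0.204,0,0,0,30,255],[0.266,-0.204,0,0,0,40,255],[0.266,-0.204,0,0,0,50,255],[0.266,-0.204,0,0,0,50,255],[0.266,-0.204,0,0,0,50,255],[0.266,-0.204,0,0,0,50,255],[0.266,-0.204,0,0,0,50,255]]'
python3 d.py 0.497 0.2708 0.10
```

```text
time_s: 7.85
ee_pos: [0.4983, 0.2685, 0.2035]
eef_rot: [0.991, 0.135, 0.0, 0.0]
ft_force: [0.2, -0.1, -0.1]
grip_width: 0.0004
7.85 [0.4983 0.2685 0.2035] [ 0.19 -0.13 -0.07] 0.0004
shift [-0.0006 -0.0026  0.1035]
```

```bash
python3 -m pendant '[[-0.001,-0.003,0.03,0,0,0,255],[-0.001,-0.003,0.06,0,0,0,255],[-0.001,-0.003,0.09,0,0,0,255],[-0.001,-0.003,0.104,0,0,0,255],[-0.001,-0.003,0.104,0,0,0,255],[-0.001,-0.003,0.104,0,0,0,255]]'
python3 d.py 0.497 0.2708 0.066
python3 - <<'E'
from h import *
from rig import grab_frame
f=grab_frame('scene');c=f['image'][80:240,280:480,::-1];cv2.imwrite('pics/e.png',cv2.resize(c,None,fx=3.5,fy=3.5,interpolation=cv2.INTER_CUBIC))
E
```

```text
time_s: 8.6
ee_pos: [0.4964, 0.2735, 0.1003]
eef_rot: [0.991, 0.136, 0.001, -0.0]
ft_force: [-0.2, -0.1, 0.7]
grip_width: 0.0004
8.6 [0.4964 0.2735 0.1003] [-0.16 -0.06  0.67] 0.0004
shift [-0.0002  0.0028  0.0343]
```

View pics/e.png

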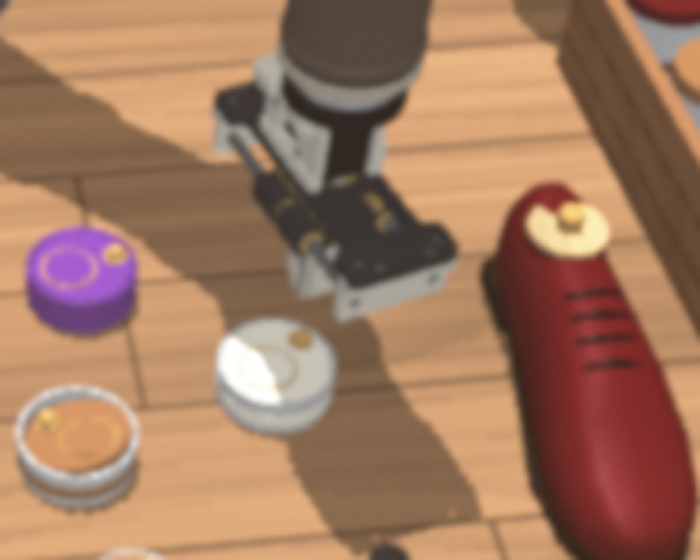

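The shut fingers at (310,290) are above the white stud at (300,340), and the body is well clear of the shoe. Descending.

```bash
python3 -m pendant '[[0,0.002,0.012,0,0,0,255],[0,0.002,0.024,0,0,0,255],[0,0.002,0.034,0,0,0,255],[0,0.002,0.034,0,0,0,255],[0,0.002,0.034,0,0,0,255]]'; python3 d.py 0.497 0.2708 0.054
python3 -m pendant '[[0,0,0.001,0,0,0,255],[0,0,0.002,0,0,0,255],[0,0,0.003,0,0,0,255],[0,0,0.004,0,0,0,255],[0,0,0.005,0,0,0,255],[0,0,0.006,0,0,0,255]]'; python3 d.py 0.497 0.2708 0.054
```

```text
time_s: 9.28
ee_pos: [0.4963, 0.2716, 0.0652]
eef_rot: [0.991, 0.137, 0.0, 0.0]
ft_force: [0.0, -1.0, -0.2]
grip_width: 0.0004
9.275 [0.4963 0.2716 0.0652] [ 0.04 -0.98 -0.24] 0.0004
shift [0.0004 0.0009 0.0112]
time_s: 10.02
ee_pos: [0.4961, 0.2718, 0.0593]
eef_rot: [0.991, 0.137, -0.0, -0.0]
ft_force: [-1.0, 1.2, 1.7]
grip_width: 0.0007
10.025 [0.4961 0.2718 0.0593] [-1.02  1.2   1.73] 0.0007
shift [0.0006 0.0012 0.0053]
```

```bash
python3 -m pendant '[[0,0,0.001,0,0,0,255],[0,0,0.002,0,0,0,255],[0,0,0.003,0,0,0,255],[0,0,0.004,0,0,0,255]]'
python3 -m pendant '[[0,0,0.001,0,0,0,255],[0,0,0.002,0,0,0,255],[0,0,0.002,0,0,0,255],[0,0,0.002,0,0,0,255]]'; python3 d.py 0.497 0.2708 0.054
python3 -m pendant '[[0,0,-0.01,0,0,0,255],[0,0,-0.04,0,0,0,255],[0,0,-0.1,0,0,0,255],[0,0,-0.16,0,0,0,255],[-0.06,0.06,-0.18,0,0,0,255],[-0.06,0.12,-0.18,0,0,0,255],[-0.06,0.18,-0.18,0,0,0,255],[-0.06,0.24,-0.18,0,0,0,255],[-0.06,0.24,-0.18,0,0,0,255],[-0.06,0.24,-0.18,0,0,0,255]]'
python3 - <<'E'
from h import *
from rig import grab_frame,observe
a=[]
for n,p in(('top',[(417,247),(207,245)]),('scene',[(144,200),(358,187)])):
    f=grab_frame(n);cv2.imwrite(f'pics/g_{n}.png',f['image'][:,:,::-1])
    a.append(np.hstack([cv2.resize(f['image'][v-30:v+30,u-30:u+30,::-1],None,fx=5,fy=5,interpolation=cv2.INTER_NEAREST) for u,v in p]))
cv2.imwrite('pics/g.png',np.vstack(a));print(observe()['ft_force'])
E
```

```text
time_s: 10.52
ee_pos: [0.4962, 0.2717, 0.0552]
eef_rot: [0.991, 0.137, 0.0, -0.0]
ft_force: [-0.3, 1.0, 2.5]
grip_width: 0.0003
time_s: 11.02
ee_pos: [0.4963, 0.2714, 0.0532]
eef_rot: [0.991, 0.137, 0.0, 0.0]
ft_force: [-0.7, 0.5, 1.4]
grip_width: 0.0006
11.025 [0.4963 0.2714 0.0532] [-0.68  0.54  1.4 ] 0.0006
shift [ 0.0005  0.0007 -0.0008]
time_s: 12.28
ee_pos: [0.5034, 0.0235, 0.2335]
eef_rot: [0.991, 0.136, 0.0, -0.0]
ft_force: [-0.5, -0.0, 0.1]
grip_width: 0.0008
[-0.08903696  0.14181658  0.40794545]
```

View pics/g.png

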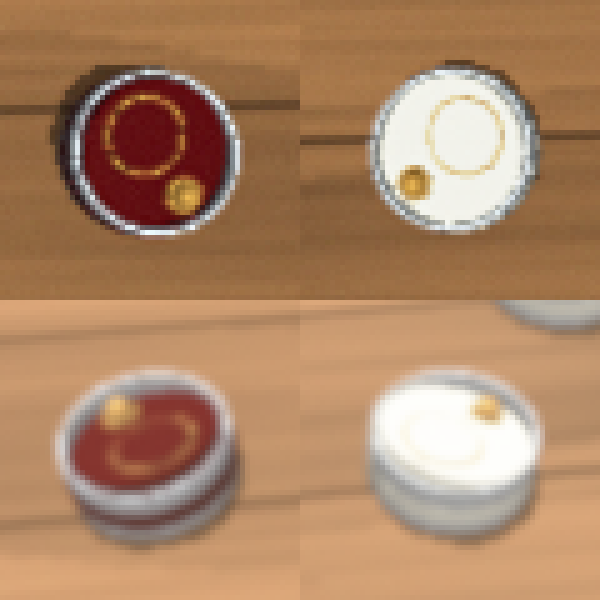

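View pics/g_top.png

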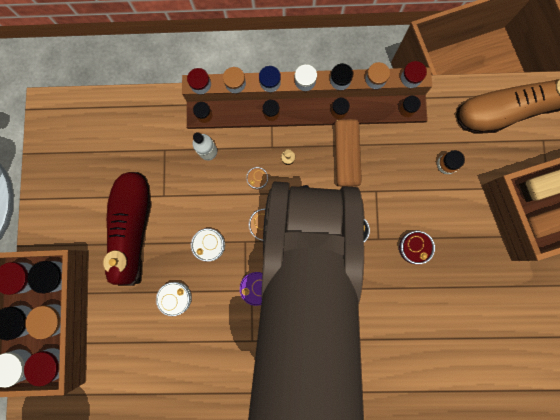

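View pics/g_scene.png

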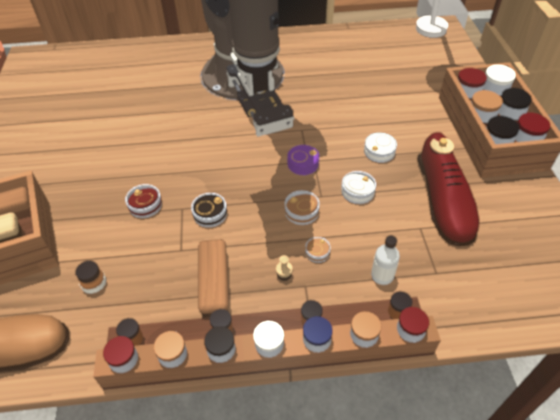

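Both lids are tilted, with the studs sunk below the rims at scene (138,192) and (366,179). All other objects are at their original pixels. Handing in.

```bash
python3 -c "
from rig import r
print(r.close_job())"
```

```text
the job is handed in; nothing more can be done
None
```

I pressed the oxblood tin's stud first and then the off-white one's with the shut fingertips. Each went down about 6–8 mm, which should put the lid at roughly 0.2 rad against the 0.14 needed. I then withdrew clear of everything and handed the job in at about 12.5 s of the 48 s allowed. No verdict was reported.

- **White tin choice:** I took the one at y ≈ 0.25, because the other loose one found (y ≈ 0.33) is further to the robot's left.
- **Lids:** In the last pictures both pressed lids were tilted, with the studs sunk 2–2.6 pixels, roughly 7–9 mm. That is a little more than the arm's travel for the oxblood tin. I have no direct reading of the lid angles.
- **Forces:** The readings between steps showed at most about 3 N while pressing and about zero after withdrawing.
- **Other objects:** By eye, nothing had moved or changed in the last pictures, including the black and tan lids in the scene view. The arm partly hid the black and tan tins from the top camera, so those two were not double-checked from above.

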